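# Daily check of the bench pull gauge

## Robot

A 6-joint arm with a two-finger parallel gripper is mounted at the origin on the work surface. World frame = base frame: x ahead of the robot, y to its left, z up, the work surface at z = 0. Lengths are in m, angles in rad, forces in N, time in s.
With the tool pointing down it reaches from about 0.325 to 0.775 m from the base axis. Payload 5.5 kg.
Tool frame: the origin (TCP) lies where the fingers leave the gripper's body, on its centre line; the fingertips stand 80 mm ahead of it and the grasp point (between the pads) lies 61 mm ahead of it; z points along the fingers, y is the direction in which the jaws open and shut (so a half turn about z gives the same grasp; the last joint's range is limited). The gripper opens to 88 mm and grips with 3 to 60 N. Pads are 20 mm wide; open, the fingers measure 115 mm over their backs; the gripper's body (75 mm by 178 mm) begins 61 mm behind the grasp point.
Start: joints at [-1.256, 0.091, 1.231, -0, 1.82, -0.057], TCP at [0.218, -0.559, 0.303] pointing down, gripper open.
Joint ranges: [-2.87, 2.87], [-0.86, 2.18], [0.17, 2.46], [-1.51, 4.65], [0.06, 2.69], [-2.65, 2.65]. Speed limits (rad/s): [2.57, 2.57, 3.01, 3.14, 3.14, 3.14].

## Interface

Orientations are given as a 3x3 rotation matrix whose columns are the frame's x, y, z axes.
In Python, from station import manip gives the robot as it stands. The module is installed in compiled form; this text tells all that it offers.
- The arm moves only by the tool move_arm, never from a script. Its argument "increments" is a list of rows, each a list of 6 numbers: the shift along the tool's x, y, z in units of 25 mm (1.0 is 25 mm), then the turn, a rotation vector about the tool's x, y, z in units of 6 degrees (1.0 is 6 degrees). A call has 1 to 8 rows; each row is the pose to reach, as a shift and turn from the pose measured when the call began, along the tool's axes at that moment; what a row does not reach only later rows make up. A row lasts 1/10 s, in which the tool goes at most 50 mm and 8.59 degrees, less where a joint would pass 70% of its speed; a pose out of reach is approached as far as the arm can. A call with a gripper value outside its range is refused whole. "fingers" is the closure, from 0 (fully open) to 1 (shut), set as the call begins (left out, the last holds). The fingers move at their own pace and stop on an object; "squeeze" is the grip in N (left out, the last holds). Time passes only in rows, so rows that repeat a pose let the fingers close. It gives the time, the measured TCP pose, the force and the opening at its end, in the units of the state.
- manip.get_state(): the state, without advancing time (a new reading comes with each control period).
- manip.get_image(name): name is "side" or "top"; returns a dict with "frame" (400x640x3 uint8, red, green, blue), "camera_matrix" (3x3 intrinsics, pixels), "extrinsics" (4x4, takes a point from world to camera coordinates). Camera axes: x right, y down, z forward; pixel columns grow to the right and rows downward; lengths in m; the calibration is good to about 2 mm. A picture is of the moment at which its call begins. There is no depth.
- manip.finish_job(): hands the job in, once; it reports no verdict.
The state is a dict: "clock": time; "joint_pos": joint angles; "qd": joint speeds; "effort": joint torques, N m; "position": TCP position; "ee_rot": TCP orientation; "wrist_force": force on the tool from outside, world axes, zero at the start; "wrist_torque": the same for the moment, N m; "grip_width": finger opening in m.
Only numpy, scipy, OpenCV 4.12 (cv2) and the standard library are available. Lean on these libraries where they do the work, as an engineer would, in place of code of your own. Each camera call takes 0.05 s, during which the arm holds its last target.

## Task

Run the daily check of the bench pull gauge, in this order: slide the safety bolt fully out, push the peak pointer back fully home, then draw the sprung pull plate steadily out until the pointer it carries lines up with the setting index, and hold it there for two seconds. Ease the plate back home under control without letting it snap, leaving the pointer behind at the index, and slide the bolt fully across again. Leave the other things on the bench where they stand.

Things in the scene. Friction and masses are not known exactly. Their poses are not given: they have to be found in the camera images.
- gauge: The pull gauge, fixed to the bench: a dark steel bed 12 mm thick (x = -220 to +170 mm, y = -165 to +70 mm in its own frame) carrying a white spring housing. Origin on the bench surface; its -x axis is the pull-out direction (roughly towards the robot, turned by up to 0.45 rad), +y the side of the bolt, -y the side of the pointer and index, z up.
- housing_front (a point): Middle of the upper front edge of the white housing, 62 mm above the bench. The housing is 90 mm wide (y) and 140 mm long, from x = 20 to 160 mm in the gauge's frame.
- draw (a joint): How far the sprung pull plate is drawn out along the gauge's -x, m: 0 home, 0.125 at its end stop. The spring pulls it home with 2.4 N at home, rising by 0.8 N per 10 mm; let go, it snaps back.
- plate_top (a point): Middle of the top edge of the upright steel pull plate: 60 mm wide (y), 8 mm thick (x), from 14 to 85 mm above the bench; moves with joint draw. At home a clear gap of 66 mm lies between it and the housing. Its rod, 12 mm thick, top 34 mm above the bench, crosses that gap in the middle: come down behind the plate, above the rod, to pull it out.
- pusher_end (a point): End of the low steel arm (8 mm thick along x, top 28 mm above the bench) that runs from the pull plate 100 mm to -y. As the plate is drawn out, the arm pushes the peak pointer ahead of it; as the plate goes back, the pointer stays behind.
- pointer (a joint): How far the peak pointer stands out along the gauge's -x, m: 0 home (its foot then 1 mm from the plate's arm with the plate home), 0.125 at its end stop. It stays where it is left (1.2 N of friction). Drawing the plate by d from home carries a pointer that is home out to about d - 0.001.
- fin_top (a point): Middle of the top edge of the peak pointer's fin, 76 mm above the bench: an upright aluminium fin 40 mm wide along y, 8 mm thick along x, on a foot 16 mm along x that is 30 mm above the bench at its top. It runs in a track 85 mm to the -y side of the gauge's middle line. Push it home by its outer (-x) face.
- pointer_tip (a point): Tip of the thin steel needle (4 mm wide) that sticks out of the pointer's foot to the -y side, 21 mm above the bench; same place along x as the middle of the fin.
- index_tip (a point): Tip of the needle of the setting index, 21 mm above the bench: an aluminium block 22 x 24 mm, 22 mm tall, a dark line along its top, fixed at the -y edge of the bed, its needle pointing at the pointer's track. The pointer is at the index when both needle tips are level along the gauge's x. It stands 40 to 85 mm out from the pointer's home and cannot move.
- bolt (a joint): How far the safety bolt is withdrawn along the gauge's +y, m: 0 fully across (its end blocks the plate 4 mm in front of its home place), 0.05 fully out. It stays where it is left (2 N of friction).
- bolt_post (a point): Middle of the top of the bolt's upright black post, 16 mm in diameter, reaching from 33 to 81 mm above the bench, 66 mm to -x of the gauge's origin; moves with joint bolt from y = 95 mm (across) to 145 mm (out). Push it sideways from either side; the bolt bar and its guide are 33 mm above the bench at their top.
- petri_dish: Bystander: empty clear dish, 84 mm wide, 14 mm tall, standing on the gauge's white housing; origin under its middle. Leave alone.
- specimen_jar: Bystander: closed glass jar, 52 mm wide, 70 mm tall, standing beside the housing on the bolt's side; origin under its middle. Leave alone.
- slide_box: Bystander: grey box 100 x 70 x 30 mm tall, lying beside the gauge on the index's side; origin under its middle. Leave alone.
- reagent_bottle: Bystander: amber bottle, 72 mm wide, 150 mm tall, to the right; origin under its middle. Leave alone.
- flask: Bystander: conical glass flask, 90 mm wide, 135 mm tall, to the right; origin under its middle. Leave alone.
- beaker: Bystander: glass beaker, 76 mm wide, 95 mm tall, to the left; origin under its middle. Leave alone.
- tip_box: Bystander: white box 120 x 85 x 60 mm tall, to the left; origin under its middle. Leave alone.

How it is judged:
On the way, in this order (a step that is already met when the one before it is completed fails the run):
1. the bolt is fully out (within 8 mm of its end) with the plate still home (value of joint bolt above 0.042 m and value of joint draw below 0.004 m), for 0.2 s.
2. the peak pointer is fully home (within 4 mm) (all of step 1 and value of joint pointer below 0.004 m), for 0.2 s.
3. the plate is drawn out so that it holds the pointer within 6 mm of the index, for a second (x of pointer_tip in the frame of index_tip between -0.006 and 0.006 m and x of pointer_tip in the frame of plate_top between -0.018 and 0.018 m and value of joint draw above 0.03 m and value of joint bolt above 0.042 m), for 1 s.
4. the plate is home again, the pointer left within 6 mm of the index (value of joint draw below 0.004 m and x of pointer_tip in the frame of index_tip between -0.006 and 0.006 m), for 0.2 s.
At the end, for the whole second after the job is handed in: The pull plate is home (within 4 mm), the peak pointer stands within 6 mm of the index along the gauge, the bolt is across (within 8 mm of fully in), and all are at rest (all of step 4 and value of joint bolt below 0.008 m and velocity of joint draw between -0.02 and 0.02 m/s and velocity of joint pointer between -0.02 and 0.02 m/s and velocity of joint bolt between -0.02 and 0.02 m/s); the robot touches nothing.
It fails at once if the plate snaps back (runs home faster than 0.35 m/s) (velocity of joint draw below -0.35 m/s).
It fails at once if a bystander is moved by more than 30 mm or tipped (distance of any of petri_dish, specimen_jar, slide_box, reagent_bottle, flask, beaker, tip_box from where it was at the start of the episode above 0.03 m or angle between any of petri_dish, specimen_jar, slide_box, reagent_bottle, flask, beaker, tip_box's own z axis and vertical above 0.4 rad).
It also fails if it takes over 67 s, if anything falls off the work surface, if the arm or the gripper's body presses on something with over 40 N, if the wrist force passes 120 N, or if a joint passes its speed limit or range.

## Working session

There is one attempt and no reset: what is moved stays moved. The work goes in short steps, Python scripts to look and compute and a tool call to move; the robot and the scene stay as the last step left them, time stands still between calls to the robot, and variables do not carry over. Pictures are saved under pics/ and viewed, and the job is handed in when it is done.

Besides the shell and the picture viewer there is one more tool, called in YAML: its name, and indented under it one key for each argument. move_arm: Moves the arm, as the interface text tells. Its arguments: {"type":"object","properties":{"increments":{"type":"array","items":{"type":"array","items":{"type":"number"}}},"fingers":{"type":"number"},"squeeze":{"type":"number"}},"required":["increments"]}

```bash
mkdir -p pics
python3 - <<'E'
from station import manip
import cv2,numpy as np,pickle
s=manip.get_state();print(s)
for n in("top","side"):
    r=manip.get_image(n);pickle.dump(r,open(f"{n}0.pkl","wb"));cv2.imwrite(f"pics/{n}0.png",r["frame"][:,:,::-1])
    print(n,r["camera_matrix"],r["extrinsics"])
E
```

```text
{'clock': 0.0, 'joint_pos': array([-1.25571136e+00,  9.18435206e-02,  1.23182595e+00, -1.26582056e-05,
        1.81978732e+00, -5.67177313e-02]), 'qd': array([-0.00103654, -0.00214246, -0.00016054, -0.00030571, -0.00157095,
       -0.00146028]), 'effort': array([-1.46845246e-03, -4.46451044e+01, -4.06447506e+01,  6.97621470e-02,
        2.92604120e-02, -1.59703891e-04]), 'position': array([ 0.21792257, -0.55888703,  0.30154976]), 'ee_rot': array([[ 9.31675104e-01,  3.63292104e-01, -5.89356345e-04],
       [ 3.63292570e-01, -9.31673430e-01,  1.76856847e-03],
       [ 9.34193127e-05, -1.86183999e-03, -9.99998262e-01]]), 'wrist_force': array([-0.01802467,  0.04141032,  0.3060749 ]), 'wrist_torque': array([0.03228015, 0.01133642, 0.02983545]), 'grip_width': 0.08795147292331056}
top [[364.2668727    0.         324.09420681]
 [  0.         364.2668727  197.76344748]
 [  0.           0.           1.        ]] [[-0.00142253 -0.99995396 -0.00948942 -0.0187971 ]
 [-0.98661276  0.00295091 -0.16305387  0.57646179]
 [ 0.16307436  0.00913043 -0.98657153  1.27479683]
 [ 0.          0.          0.          1.        ]]
side [[446.39933617   0.         320.29553957]
 [  0.         446.39933617 197.22739109]
 [  0.           0.           1.        ]] [[ 0.98563695 -0.167573    0.02095433 -0.57943739]
 [-0.07369797 -0.53844682 -0.83943054  0.10491491]
 [ 0.15194869  0.82582947 -0.54306287  1.24765281]
 [ 0.          0.          0.          1.        ]]
```

View pics/top0.png

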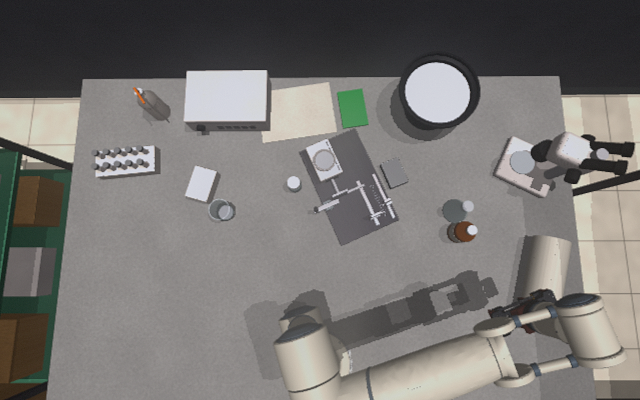

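View pics/side0.png

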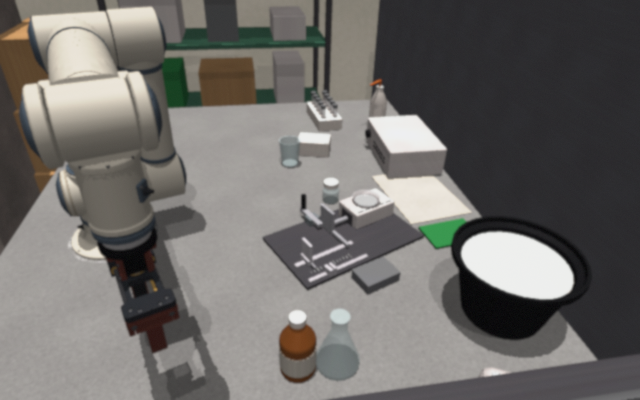

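The top view shows the gauge bed around pixels (300-400, 130-245) and the side view around (265-420, 190-285). I'll enlarge both areas.

Run:
```python
import cv2,pickle
for n,(a,b,c,d) in dict(top=(290,120,420,250),side=(255,180,430,295)).items():
    f=pickle.load(open(f"{n}0.pkl","rb"))["frame"][b:d,a:c,::-1]
    k=4.6 if n=="top" else 4.5
    cv2.imwrite(f"pics/{n}0c.png",cv2.resize(f,None,fx=k,fy=k,interpolation=cv2.INTER_CUBIC))
```

```text
(no output)
```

View pics/top0c.png

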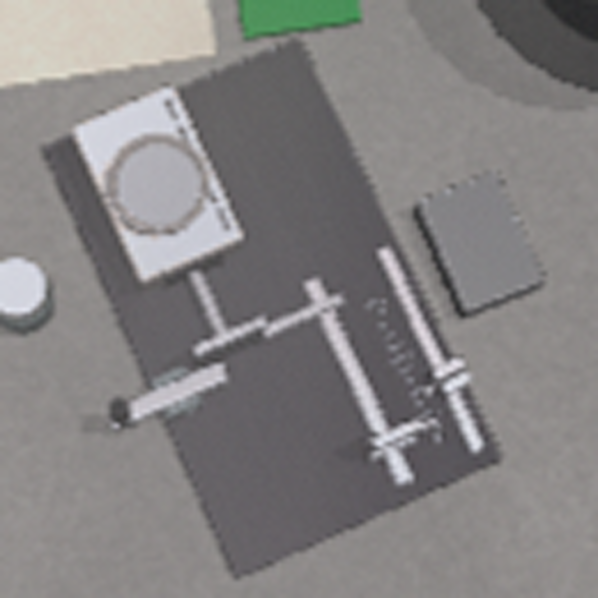

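View pics/side0c.png

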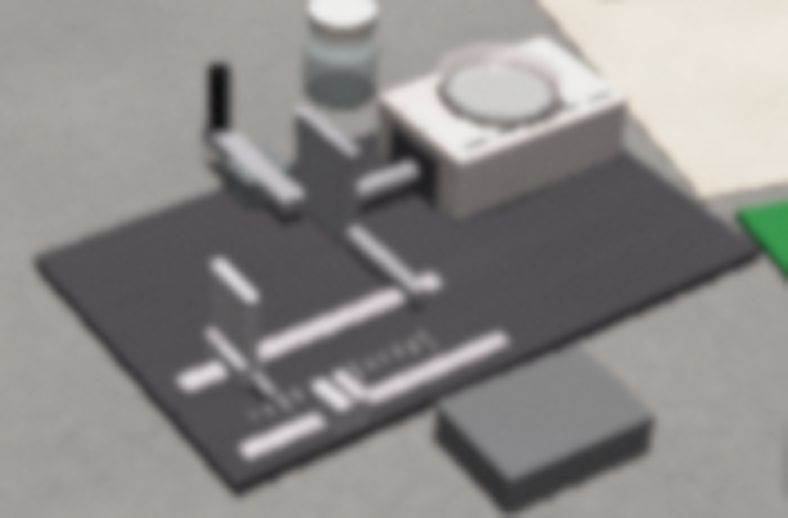

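```bash
cat > h.py <<'E'
import cv2,numpy as np,pickle
def ray(r,uv,z):
    K=r["camera_matrix"];E=r["extrinsics"];R=E[:3,:3];c=-R.T@E[:3,3]
    uv=np.atleast_2d(np.asarray(uv,float));d=np.c_[uv,np.ones(len(uv))]@np.linalg.inv(K).T@R
    return c+d*((z-c[2])/d[:,2])[:,None]
def proj(r,P):
    E=r["extrinsics"];p=(np.atleast_2d(P)@E[:3,:3].T+E[:3,3])@r["camera_matrix"].T;return p[:,:2]/p[:,2:]
E
python3 - <<'E'
from h import *
for n,(a,b,c,d) in dict(top=(290,120,420,250),side=(255,180,430,295)).items():
    r=pickle.load(open(f"{n}0.pkl","rb"));f=r["frame"].astype(int)
    m=((f.max(2)<100)&(f.max(2)>50)).astype(np.uint8); q=np.zeros_like(m);q[b:d,a:c]=m[b:d,a:c]
    q=cv2.morphologyEx(q,cv2.MORPH_OPEN,np.ones((3,3)))
    cs,_=cv2.findContours(q,0,2);cc=max(cs,key=cv2.contourArea)
    h=cv2.convexHull(cc)[:,0].astype(float)
    ap=cv2.approxPolyDP(cv2.convexHull(cc),4,True)[:,0]
    P=ray(r,ap,.012)[:,:2]
    print(n,ap.tolist(),P.round(4).tolist())
    v=cv2.cvtColor((q*255),cv2.COLOR_GRAY2BGR)[b:d,a:c];cv2.imwrite(f"pics/{n}_mask.png",cv2.resize(v,None,fx=4,fy=4))
E
```

```text
top [[352, 130], [374, 170], [378, 211], [355, 173], [348, 134]] [[0.8458, -0.1274], [0.6878, -0.208], [0.532, -0.2191], [0.6764, -0.1363], [0.8299, -0.1118]]
side [[424, 234], [309, 289], [264, 241], [321, 208], [393, 214]] [[0.8619, -0.1347], [0.5089, -0.3018], [0.4142, -0.1026], [0.5955, 0.0337], [0.8045, -0.0275]]
```

View pics/top_mask.png

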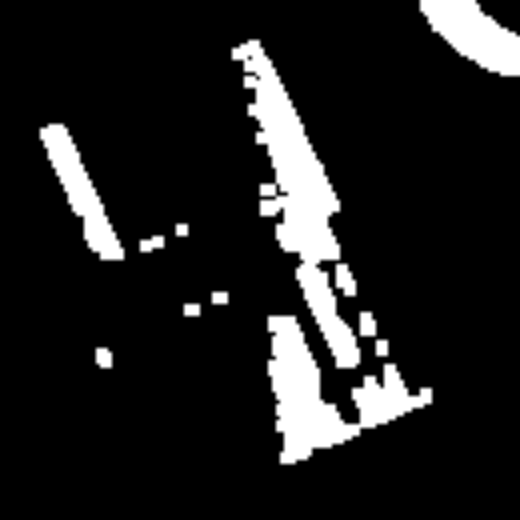

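The mask is cut off (bed brightness sits near the threshold). Raising the threshold.

Run:
```python
from h import *
for n,(a,b,c,d),t in (("top",(290,120,404,250),112),("side",(255,180,430,295),100)):
    r=pickle.load(open(f"{n}0.pkl","rb"));f=r["frame"].astype(int)
    k=4;F=cv2.resize(r["frame"][b:d,a:c],None,fx=k,fy=k,interpolation=cv2.INTER_CUBIC).astype(int)
    q=((F.max(2)<t)&(F.max(2)>50)).astype(np.uint8)
    q=cv2.morphologyEx(q,cv2.MORPH_OPEN,np.ones((9,9)))
    cs,_=cv2.findContours(q,0,2);cc=max(cs,key=cv2.contourArea)
    hull=cv2.convexHull(cc)
    px=(hull[:,0]+.5)/k-.5+[a,b]
    ap=(cv2.approxPolyDP(hull,16,True)[:,0]+.5)/k-.5+[a,b]
    P=ray(r,px,.012)[:,:2]
    (c0,sz,ang)=cv2.minAreaRect((P*1000).astype(np.float32));print(n,c0,sz,ang)
    print(ap.tolist(),ray(r,ap,.012)[:,:2].round(4).tolist())
    v=np.ascontiguousarray(F.astype(np.uint8)[:,:,::-1]);cv2.drawContours(v,[hull],-1,(0,0,255),1);cv2.imwrite(f"pics/{n}_hull.png",v)
```

```text
top (673.2844848632812, -131.85482788085938) (330.2803955078125, 158.8907470703125) 23.063697814941406
[[328.875, 138.625], [355.125, 129.125], [374.875, 170.375], [383.375, 199.875], [380.125, 210.125], [338.875, 190.125]] [[0.8117, -0.0384], [0.8493, -0.1394], [0.6863, -0.2113], [0.5736, -0.2401], [0.5352, -0.2271], [0.611, -0.075]]
side (630.6650390625, -98.99949645996094) (400.40960693359375, 274.66387939453125) 24.185394287109375
[[424.375, 234.125], [308.875, 289.125], [263.125, 239.625], [320.875, 207.625], [340.375, 206.375], [393.625, 213.875]] [[0.8627, -0.1354], [0.5085, -0.3021], [0.4122, -0.0962], [0.5955, 0.0358], [0.6559, 0.0343], [0.8065, -0.0272]]
```

View pics/top_hull.png

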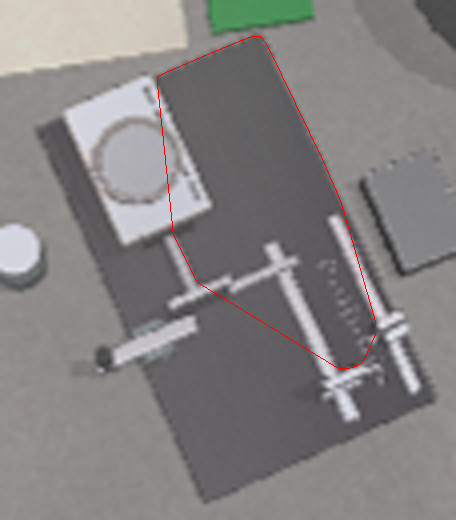

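View pics/side_hull.png

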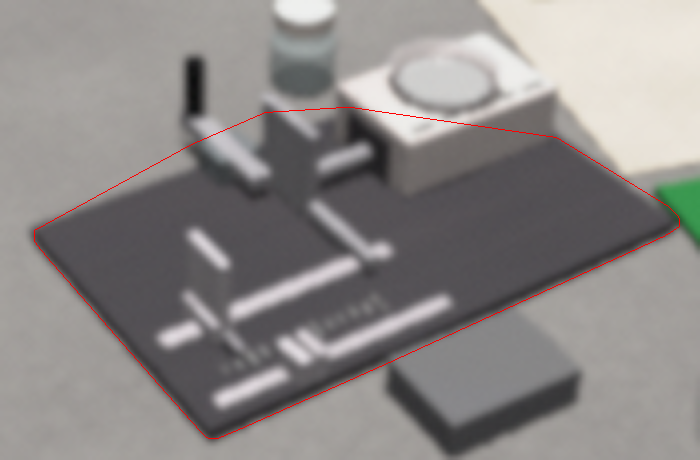

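The hull misses part of the bed, but its corners are clear in the enlarged top view: (300,38), (42,148), (237,578), (498,460). I'll fit the gauge frame to those and check it against the side view.

```bash
cat >> h.py <<'E'
def rigid(A,B):
    ca,cb=A.mean(0),B.mean(0);U,_,V=np.linalg.svd((A-ca).T@(B-cb));R=(U@V).T
    if np.linalg.det(R)<0: V[-1]*=-1;R=(U@V).T
    return R,cb-R@ca
def up(n,tag,box,k):
    a,b,c,d=box
    f=pickle.load(open(f"{n}{tag}.pkl","rb"))["frame"][b:d,a:c,::-1]
    return cv2.resize(f,None,fx=k,fy=k,interpolation=cv2.INTER_CUBIC)
E
python3 - <<'E'
from h import *
t=pickle.load(open("top0.pkl","rb"));s=pickle.load(open("side0.pkl","rb"))
G=np.array([[.17,-.165],[.17,.07],[-.22,.07],[-.22,-.165]])
uv=(np.array([[300,38],[42,148],[237,578],[498,460]])+.5)/4.6-.5+[290,120]
P=ray(t,uv,.012)[:,:2];R,o=rigid(G,P)
print("res mm",((G@R.T+o-P)*1000).round(1).tolist());yaw=np.arctan2(R[1,0],R[0,0]);print(o,yaw)
# side: near left, near right, far right
uv2=(np.array([[35,233],[211,438],[679,219]])+.5)/4-.5+[255,180]
P2=ray(s,uv2,.012)[:,:2];print("side in gauge",((P2-o)@R*1000).round(1).tolist())
pickle.dump((R,o),open("gauge.pkl","wb"))
def g(r,p,k,off,z): return (((ray(r,(np.array(p)+.5)/k-.5+off,z)[:,:2]-o)@R)*1000).round(1).tolist()
# top0c features
T=lambda p,z:g(t,[p],4.6,[290,120],z)
print("bolt post top",T([120,411],.081),"plate top mid",T([231,336],.085),"housing front mid",T([195,260],.062))
print("fin top",T([404,433],.076),"ptr tip?",T([437,424],.021),"index block c",T([455,373],.022),"index tip",T([435,382],.021))
S=lambda p,z:g(s,[p],4.5,[255,180],z)
print("SIDE bolt post",S([218,66],.081),"plate",S([328,130],.085),"fin",S([234,280],.076),"ptrtip",S([280,402],.021),"idx tip",S([320,382],.022))
E
```

```text
res mm [[1.6, 0.7], [1.3, 0.8], [-2.1, 1.9], [-0.8, -3.4]]
[ 0.63393366 -0.05514189] 0.41470247606462596
side in gauge [[-215.4, 58.3], [-217.3, -173.6], [176.2, -166.5]]
bolt post top [[-68.3, 100.4]] plate top mid [[-50.2, -0.7]] housing front mid [[20.2, -2.2]]
fin top [[-171.2, -91.6]] ptr tip? [[-172.3, -128.3]] index block c [[-141.0, -159.0]] index tip [[-141.0, -141.4]]
SIDE bolt post [[-61.8, 99.4]] plate [[-45.9, -3.1]] fin [[-166.0, -87.3]] ptrtip [[-164.9, -134.2]] idx tip [[-137.4, -133.2]]
```

```bash
cat >> h.py <<'E'
def to(gx,gy,tipz,yaw=True):
    """print increments (tool units) that bring fingertips to gauge x,y (mm), tip height (mm), tool down, tool x = gauge x"""
    from station import manip
    from scipy.spatial.transform import Rotation as Ro
    R,o=pickle.load(open("gauge.pkl","rb"));s=manip.get_state();T=s["ee_rot"]
    w=R@(np.array([gx,gy])/1000)+o;tgt=np.r_[w,(tipz+80)/1000]
    Rt=np.c_[np.r_[R[:,0],0],np.r_[-R[:,1],0],[0,0,-1]]
    d=T.T@(tgt-s["position"]);rv=Ro.from_matrix(T.T@Rt).as_rotvec(degrees=True)
    print("to",gx,gy,tipz,"shift",(d/.025).round(2),"turn",(rv/6).round(2))
def where():
    from station import manip
    R,o=pickle.load(open("gauge.pkl","rb"));s=manip.get_state();tip=s["position"]+.08*s["ee_rot"][:,2]
    print("t",s["clock"],"tip gauge mm",(((tip[:2]-o)@R)*1000).round(1),round(tip[2]*1000,1),"F gauge",np.r_[s["wrist_force"][:2]@R,s["wrist_force"][2]].round(1),"w",s["grip_width"])
E
python3 - <<'E'
from h import *
R,o=pickle.load(open("gauge.pkl","rb"));t=pickle.load(open("top0.pkl","rb"))
for n,uv,z in (("jar",(294,183),.07),("flask cap",(468,206),.135),("bottle cap",(472,229),.15),("box",(394,172),.03)):
    p=ray(t,uv,z)[0,:2];print(n,p.round(3),((p-o)@R*1000).round())
where();to(-66,58,220);to(-66,58,45)
E
```

```text
jar [0.627 0.088] [ 51. 134.]
flask cap [ 0.532 -0.504] [-274. -370.]
bottle cap [ 0.454 -0.507] [-347. -341.]
box [ 0.675 -0.28 ] [ -52. -222.]
t 0.1 tip gauge mm [-583.7 -293.3] 221.6 F gauge [0.2 0.1 0.7] w 0.0875162558753263
to -66 58 220 shift [ 20.09 -14.93   0.09] turn [-0.02 -0.   -0.41]
to -66 58 45 shift [ 20.08 -14.92   7.09] turn [-0.02 -0.   -0.41]
```

move_arm:
  increments:
    - [2,-1.5,0,0,0,-0.1]
    - [4,-3,0,0,0,-0.2]
    - [6,-4.5,0,0,0,-0.4]
    - [8,-6,0,0,0,-0.4]
    - [10,-7.5,0,0,0,-0.4]
    - [11.5,-8.6,0,0,0,-0.4]
    - [13,-9.7,0,0,0,-0.4]
    - [14.5,-10.8,0,0,0,-0.4]
  fingers: 1
  squeeze: 10

```text
clock: 0.9
position: [0.4303, -0.2177, 0.3018]
ee_rot: [[0.916, 0.402, -0.001], [0.402, -0.916, 0.002], [0.0, -0.002, -1.0]]
wrist_force: [1.1, 0.4, 0.5]
grip_width: 0.0271
```

```bash
python3 -c "
from h import *
where();to(-66,58,220);to(-66,58,45)"
```

```text
t 0.9 tip gauge mm [-251.9  -66.6] 221.8 F gauge [ 1.2 -0.1  0.5] w 0.02707487364293956
to -66 58 220 shift [ 7.43 -5.    0.08] turn [-0.02 -0.   -0.01]
to -66 58 45 shift [ 7.43 -4.99  7.08] turn [-0.02 -0.   -0.01]
```

move_arm:
  increments:
    - [1.5,-1,0,0,0,0]
    - [3,-2,0,0,0,0]
    - [4.5,-3,0,0,0,0]
    - [6,-4,0,0,0,0]
    - [7.2,-4.8,0,0,0,0]
    - [7.4,-5,1,0,0,0]
    - [7.4,-5,3,0,0,0]
    - [7.4,-5,4,0,0,0]

```text
clock: 1.7
position: [0.5483, -0.0279, 0.1973]
ee_rot: [[0.915, 0.403, -0.006], [0.403, -0.915, 0.002], [-0.005, -0.005, -1.0]]
wrist_force: [-0.3, -0.2, 0.3]
grip_width: 0.0002
```

```bash
python3 -c "
from h import *
from station import manip
where();to(-66,58,45)
for n in ('top','side'):
    r=manip.get_image(n);pickle.dump(r,open(f'{n}1.pkl','wb'))
cv2.imwrite('pics/1.png',np.hstack([up('top','1',(290,120,420,250),3),up('side','1',(255,150,375,280),3)]))"
```

```text
t 1.7 tip gauge mm [-67.8  59.8] 117.3 F gauge [-0.3 -0.1  0.3] w 0.0002080527469581701
to -66 58 45 shift [0.07 0.07 2.89] turn [-0.04  0.05  0.  ]
```

View pics/1.png

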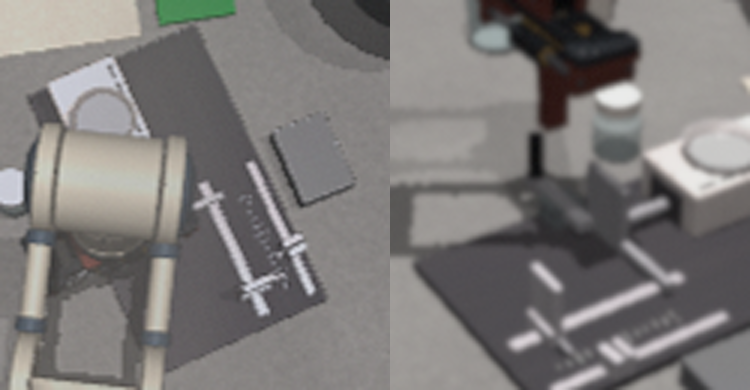

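The side view shows the closed fingers (crop 553,100) above and to the right of the black post (535,155), clear of the plate at (608,200). Going down.

move_arm:
  increments:
    - [0,0.05,1,0,0,0]
    - [0,0.05,2,0,0,0]
    - [0,0.05,2.85,0,0,0]
    - [0,0.05,2.85,0,0,0]
    - [0,0.05,2.85,0,0,0]

```text
clock: 2.3
position: [0.5477, -0.0294, 0.1269]
ee_rot: [[0.916, 0.402, -0.009], [0.402, -0.916, 0.003], [-0.007, -0.006, -1.0]]
wrist_force: [0.1, 0.2, 0.4]
grip_width: 0.0006
```

```bash
python3 -c "
from h import *
from station import manip
where();to(-66,58,45);to(-66,123,45)
for n in ('top','side'):
    r=manip.get_image(n);pickle.dump(r,open(f'{n}2.pkl','wb'))
cv2.imwrite('pics/2.png',up('side','2',(255,150,375,280),4))"
```

```text
t 2.3 tip gauge mm [-69.2  58.8] 46.9 F gauge [0.2 0.1 0.4] w 0.0005797548460967478
to -66 58 45 shift [0.1  0.01 0.07] turn [-0.06  0.07 -0.01]
to -66 123 45 shift [ 0.1  -2.59  0.09] turn [-0.06  0.07 -0.01]
```

View pics/2.png

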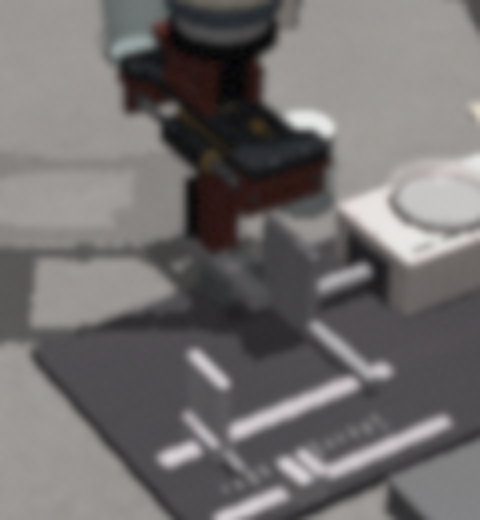

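The fingers (crop 215,220) are down, between the post (190,205) and the plate (285,265). Pushing in +y.

move_arm:
  increments:
    - [0,-0.4,0.05,0,0,0]
    - [0.05,-0.8,0.05,0,0,0]
    - [0.1,-1.2,0.05,0,0,0]
    - [0.1,-1.6,0.05,0,0,0]
    - [0.1,-1.9,0.05,0,0,0]
    - [0.1,-2.2,0.05,0,0,0]
    - [0.1,-2.2,0.05,0,0,0]

```text
clock: 3.1
position: [0.528, 0.0231, 0.1268]
ee_rot: [[0.915, 0.403, -0.007], [0.403, -0.915, 0.003], [-0.005, -0.006, -1.0]]
wrist_force: [-0.4, 0.5, 0.2]
grip_width: 0.0004
```

```bash
python3 -c "
from h import *
where();to(-66,126,45)"
```

```text
t 3.1 tip gauge mm [-65.9 114.7] 46.8 F gauge [-0.2  0.6  0.2] w 0.00044162274209650986
to -66 126 45 shift [-0.02 -0.47  0.07] turn [-0.05  0.05  0.  ]
```

move_arm:
  increments:
    - [0,-0.15,0,0,0,0]
    - [0,-0.3,0,0,0,0]
    - [0,-0.4,0,0,0,0]

```text
clock: 3.4
position: [0.5238, 0.0323, 0.1266]
ee_rot: [[0.915, 0.403, -0.007], [0.403, -0.915, 0.003], [-0.005, -0.006, -1.0]]
wrist_force: [0.5, -1.1, 0.7]
grip_width: 0.0006
```

```bash
python3 -c "
from h import *
from station import manip
where();to(-66,126,45)
for n in ('top','side'):
    r=manip.get_image(n);pickle.dump(r,open(f'{n}3.pkl','wb'))
cv2.imwrite('pics/3.png',np.hstack([up('top','3',(290,120,420,250),3),up('side','3',(255,150,375,280),3)]))"
```

```text
t 3.4 tip gauge mm [-66.  124.8] 46.6 F gauge [ 0.  -1.2  0.7] w 0.0006289465232130471
to -66 126 45 shift [-0.02 -0.06  0.07] turn [-0.05  0.05  0.  ]
```

View pics/3.png

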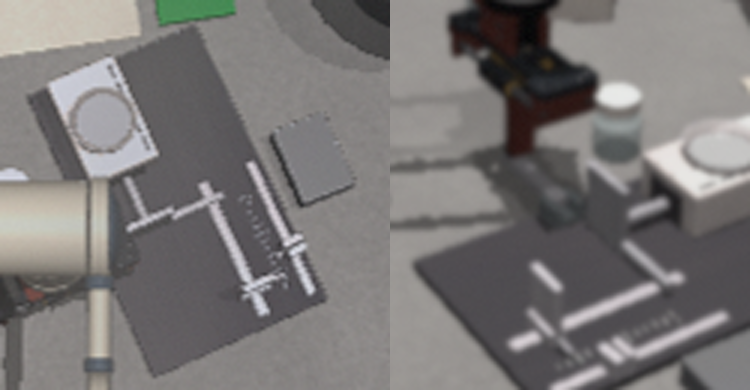

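The side view shows the fingers further over with the post hidden behind them. No end stop felt yet, so I'll keep pushing.

move_arm:
  increments:
    - [0,-0.1,0,0,0,0]
    - [0,-0.2,0,0,0,0]
    - [0,-0.2,0,0,0,0]

```text
clock: 3.8
position: [0.523, 0.034, 0.1267]
ee_rot: [[0.916, 0.401, -0.003], [0.401, -0.916, -0.003], [-0.005, 0.002, -1.0]]
wrist_force: [7.5, -12.7, -2.9]
grip_width: 0.0004
```

```bash
python3 -c "
from h import *
where()"
```

```text
t 3.8 tip gauge mm [-65.9 126.1] 46.7 F gauge [  1.7 -14.6  -2.9] w 0.0003811193880700911
```

The end stop is felt at tip y = 126 mm with 14.6 N. Backing off and lifting, then moving to the fin's outer side.

move_arm:
  increments:
    - [0,0.3,0,0,0,0]
    - [0,0.3,-1,0,0,0]
    - [0,0.3,-2.4,0,0,0]
    - [-1,2,-2.4,0,0,0]
    - [-2,3.8,-2.4,0,0,0]
    - [-3.2,5.5,-2.4,0,0,0]
    - [-4.4,7,-2.4,0,0,0]
    - [-5.4,8.4,-2.4,0,0,0]

```text
clock: 4.6
position: [0.4829, -0.2141, 0.1875]
ee_rot: [[0.916, 0.401, -0.004], [0.401, -0.916, -0.002], [-0.004, 0.001, -1.0]]
wrist_force: [0.9, -0.3, -0.2]
grip_width: 0.0003
```

```bash
python3 -c "
from h import *
from station import manip
where();to(-202,-88,45)
for n in ('top','side'):
    r=manip.get_image(n);pickle.dump(r,open(f'{n}4.pkl','wb'))
cv2.imwrite('pics/4.png',np.hstack([up('top','4',(290,120,420,250),3),up('side','4',(255,150,375,280),3)]))"
```

```text
t 4.6 tip gauge mm [-202.7  -84.6] 107.5 F gauge [ 0.7 -0.6 -0.2] w 0.00029353007587543177
to -202 -88 45 shift [0.02 0.13 2.5 ] turn [ 0.01  0.04 -0.02]
```

View pics/4.png

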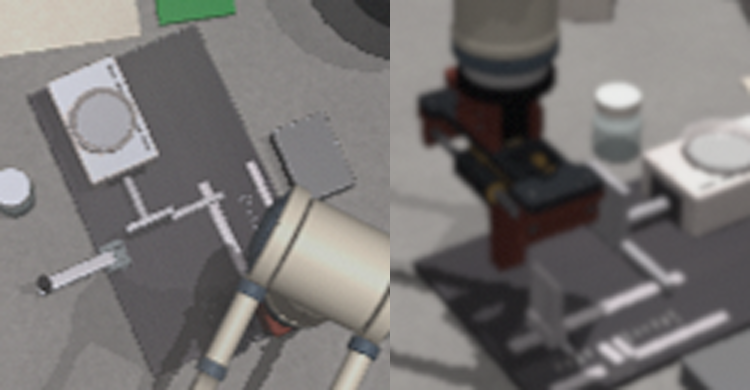

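The top view shows the bolt withdrawn: the post is at crop (43,285) and the bar end has cleared the plate. The fingers are outside the fin. Going down and pushing inward.

move_arm:
  increments:
    - [0,0.1,1.2,0,0,0]
    - [0,0.1,2.4,0,0,0]
    - [0,0.1,2.5,0,0,0]
    - [0.3,0.1,2.5,0,0,0]
    - [0.7,0.1,2.5,0,0,0]
    - [1.2,0.1,2.5,0,0,0]
    - [1.7,0.1,2.5,0,0,0]
    - [2.2,0.1,2.5,0,0,0]

```text
clock: 5.5
position: [0.5351, -0.1968, 0.1255]
ee_rot: [[0.918, 0.396, -0.003], [0.396, -0.918, -0.005], [-0.005, 0.003, -1.0]]
wrist_force: [-1.6, -0.7, 1.7]
grip_width: 0.0004
```

```bash
python3 -c "
from h import *
where();to(-77,-88,45)"
```

```text
t 5.5 tip gauge mm [-148.   -90.1] 45.5 F gauge [-1.7 -0.   1.7] w 0.0004028369431766148
to -77 -88 45 shift [ 2.82 -0.09  0.01] turn [ 0.03  0.05 -0.07]
```

Contact is about 1.7 N, which matches the pointer's friction. Continuing.

move_arm:
  increments:
    - [0.4,0,0,0,0,0]
    - [0.9,0,0,0,0,0]
    - [1.4,0,0,0,0,0]
    - [1.9,0,0,0,0,0]
    - [2.3,-0.05,0,0,0,0]
    - [2.6,-0.05,0,0,0,0]
    - [2.6,-0.05,0,0,0,0]

```text
clock: 6.2
position: [0.5951, -0.1694, 0.125]
ee_rot: [[0.918, 0.397, -0.003], [0.397, -0.918, -0.004], [-0.005, 0.003, -1.0]]
wrist_force: [-0.3, 0.5, 0.3]
grip_width: 0.0006
```

```bash
python3 -c "
from h import *
where();to(-77,-88,45)"
```

```text
t 6.2 tip gauge mm [-82.  -89.1] 45.0 F gauge [-0.1  0.6  0.3] w 0.0006378292954484628
to -77 -88 45 shift [ 0.18 -0.04 -0.  ] turn [ 0.03  0.04 -0.06]
```

move_arm:
  increments:
    - [0.1,0,0,0,0,0]
    - [0.25,0,0,0,0,0]
    - [0.35,0,0,0,0,0]
    - [0.35,0,0,0,0,0]

```text
clock: 6.6
position: [0.6014, -0.1669, 0.125]
ee_rot: [[0.918, 0.396, -0.008], [0.396, -0.918, -0.006], [-0.01, 0.002, -1.0]]
wrist_force: [-9.7, -2.4, 3.3]
grip_width: 0.0005
```

```bash
python3 -c "
from h import *
where()"
```

```text
t 6.6 tip gauge mm [-75.6 -89.3] 45.0 F gauge [-9.9  1.7  3.3] w 0.0005168905650048275
```

End stop felt at x = -75.6 mm with 10 N (predicted -77), so the pointer is home. Backing off, lifting, and moving over the gap behind the plate.

move_arm:
  increments:
    - [-0.3,0,0,0,0,0]
    - [-0.3,0,0,0,0,0]
    - [-0.3,0,-1.2,0,0,0]
    - [-0.3,0,-2.4,0,0,0]
    - [0.6,-1.3,-2.4,0,0,0]
    - [1.6,-2.5,-2.4,0,0,0]
    - [2.4,-3.6,-2.4,0,0,0]
    - [2.4,-3.6,-2.4,0,0,0]

```text
clock: 7.4
position: [0.6221, -0.056, 0.1843]
ee_rot: [[0.916, 0.4, -0.007], [0.4, -0.916, -0.004], [-0.008, 0.001, -1.0]]
wrist_force: [-0.4, 0.1, 0.0]
grip_width: 0.0006
```

```bash
python3 -c "
from h import *
from station import manip
where();to(-13,1,45)
for n in ('top','side'):
    r=manip.get_image(n);pickle.dump(r,open(f'{n}5.pkl','wb'))
cv2.imwrite('pics/5.png',np.hstack([up('top','5',(290,120,420,250),3),up('side','5',(255,150,375,280),3)]))"
```

```text
t 7.4 tip gauge mm [-11.8   3.9] 104.3 F gauge [-0.3  0.3  0. ] w 0.000569311255673199
to -13 1 45 shift [-0.05  0.12  2.37] turn [ 0.01  0.07 -0.03]
```

View pics/5.png

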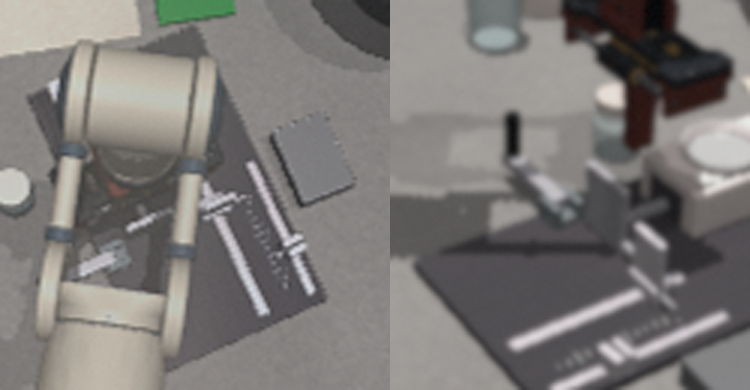

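The side view shows the pointer home beside the plate (fin at crop 650,245), the bolt out (post 512,130), and the fingers above the gap (640,120). Going down behind the plate.

move_arm:
  increments:
    - [-0.05,0.1,1.1,0,0,0]
    - [-0.05,0.1,2.2,0,0,0]
    - [-0.05,0.1,2.3,0,0,0]
    - [-0.3,0.1,2.3,0,0,0]
    - [-0.5,0.1,2.3,0,0,0]
    - [-0.7,0.1,2.3,0,0,0]
    - [-0.7,0.1,2.3,0,0,0]

```text
clock: 8.2
position: [0.6061, -0.0695, 0.1287]
ee_rot: [[0.918, 0.397, -0.005], [0.397, -0.918, -0.006], [-0.007, 0.004, -1.0]]
wrist_force: [-0.3, -0.6, -0.6]
grip_width: 0.0008
```

```bash
python3 -c "
from h import *
where()"
```

```text
t 8.2 tip gauge mm [-31.9  -2.3] 48.7 F gauge [-0.6 -0.4 -0.6] w 0.0007884114902997721
```

move_arm:
  increments:
    - [-0.2,0,0,0,0,0]
    - [-0.5,0,0,0,0,0]
    - [-0.9,0,0,0,0,0]
    - [-1.3,0,0,0,0,0]
    - [-1.7,0,0,0,0,0]
    - [-2.1,0,0,0,0,0]
    - [-2.5,0,0,0,0,0]
    - [-2.7,0,0,0,0,0]

```text
clock: 9.0
position: [0.5447, -0.0965, 0.1295]
ee_rot: [[0.918, 0.397, -0.0], [0.397, -0.918, -0.006], [-0.003, 0.006, -1.0]]
wrist_force: [9.4, 1.4, -4.9]
grip_width: 0.0005
```

```bash
python3 -c "
from h import *
from station import manip
where()
for n in ('top','side'):
    r=manip.get_image(n);pickle.dump(r,open(f'{n}6.pkl','wb'))
cv2.imwrite('pics/6.png',np.hstack([up('top','6',(340,150,420,250),5),up('side','6',(275,200,355,300),5)]))"
```

```text
t 9.0 tip gauge mm [-98.6  -2.3] 49.5 F gauge [ 9.2 -2.5 -4.9] w 0.0005496956795312764
```

View pics/6.png

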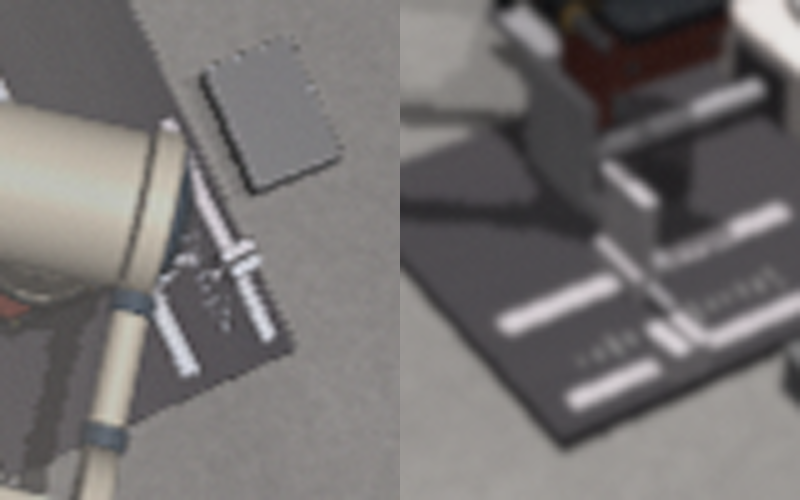

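Run:
```python
from h import *
cv2.imwrite('pics/7.png',np.hstack([up('side','5',(300,225,365,285),6),up('side','6',(300,225,365,285),6)]))
cv2.imwrite('pics/8.png',up('top','6',(365,180,405,230),12))
```

```text
(no output)
```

View pics/7.png

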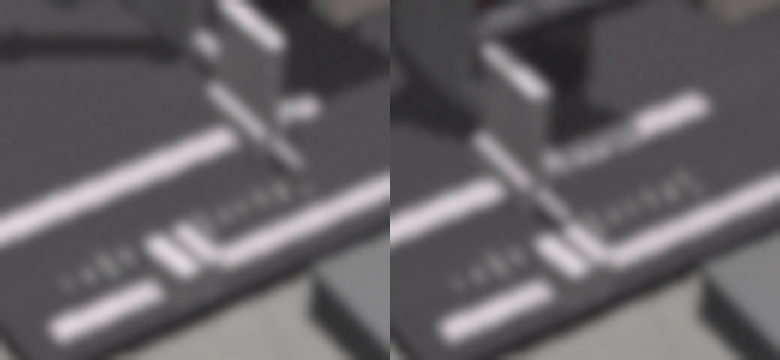

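View pics/8.png

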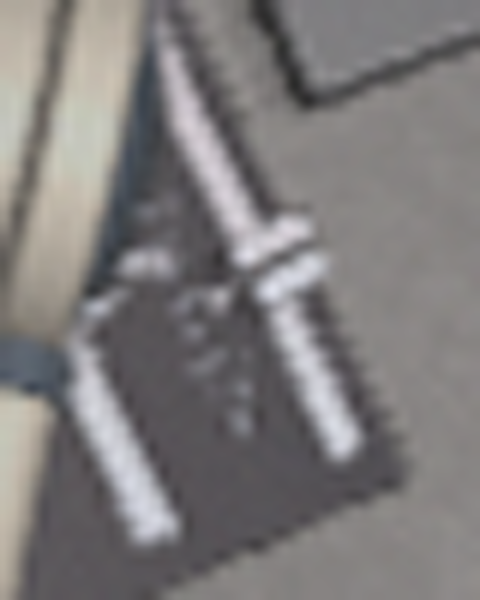

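Run:
```python
from h import *
R,o=pickle.load(open("gauge.pkl","rb"))
s=pickle.load(open("side6.pkl","rb"));t=pickle.load(open("top6.pkl","rb"))
def S(p,z,r=s,k=6,off=(300,225)): return ((ray(r,(np.array(p)+.5)/k-.5+np.array(off),z)[:,:2]-o)@R*1000).round(1).tolist()
print("home: fin top",S([252,22],.076),"needle tip",S([300,165],.021))
print("now: fin top",S([126,72],.076))
print("index dark line inner/outer",S([[165,235],[185,252],[203,270]],.022))
print("halves",S([[170,258],[200,245]],.022))
print("top index line",S([[248,285],[285,265]],.022,t,12,(365,180)),"halves",S([[280,237],[290,278]],.022,t,12,(365,180)))
print("top needle",S([[95,300],[145,262]],.021,t,12,(365,180)))
```

```text
home: fin top [[-58.3, -87.6]] needle tip [[-56.3, -125.1]]
now: fin top [[-124.5, -88.0]]
index dark line inner/outer [[-132.9, -132.6], [-131.8, -145.9], [-131.7, -159.1]]
halves [[-139.2, -145.7], [-123.9, -145.7]]
top index line [[-144.8, -143.7], [-143.8, -156.7]] halves [[-135.3, -159.0], [-148.1, -156.4]]
top needle [[-129.9, -99.0], [-125.5, -118.0]]
```

Estimates of the remaining travel run from 7 to 14 mm. I'll draw 9 mm further and compare the two needles directly.

move_arm:
  increments:
    - [-0.12,0,0,0,0,0]
    - [-0.24,0,0,0,0,0]
    - [-0.36,0,0,0,0,0]
    - [-0.36,0,0,0,0,0]
    - [-0.36,0,0,0,0,0]

```text
clock: 9.6
position: [0.537, -0.0999, 0.1295]
ee_rot: [[0.918, 0.397, 0.002], [0.397, -0.918, -0.006], [-0.0, 0.006, -1.0]]
wrist_force: [7.1, 2.4, -4.1]
grip_width: 0.0005
```

Run:
```python
from h import *
from station import manip
where()
for n in ('top','side'):
    r=manip.get_image(n);pickle.dump(r,open(f'{n}7.pkl','wb'))
cv2.imwrite('pics/9.png',np.hstack([up('side','7',(310,240,350,290),10),up('top','7',(365,180,405,230),10)]))
cv2.imwrite('pics/10.png',np.hstack([up('top','5',(350,165,405,230),7),up('top','0',(350,165,405,230),7)]))
```

```text
t 9.6 tip gauge mm [-106.8   -2.4] 49.5 F gauge [ 7.5 -0.7 -4.1] w 0.0005025641630125599
```

View pics/9.png

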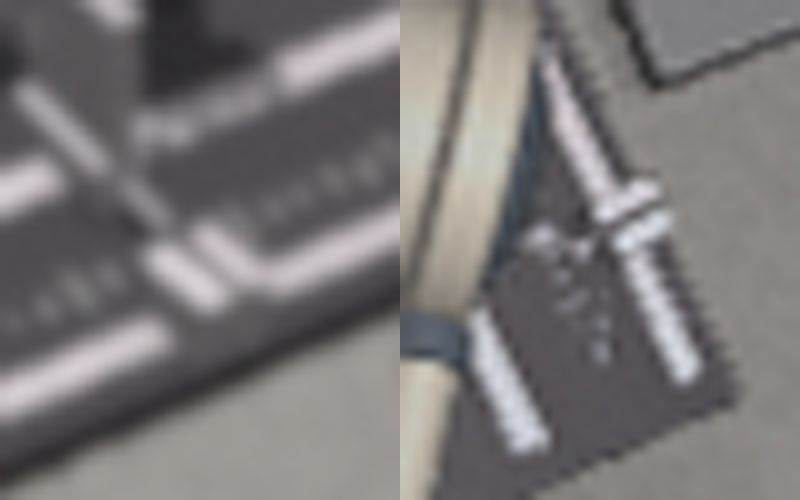

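View pics/10.png

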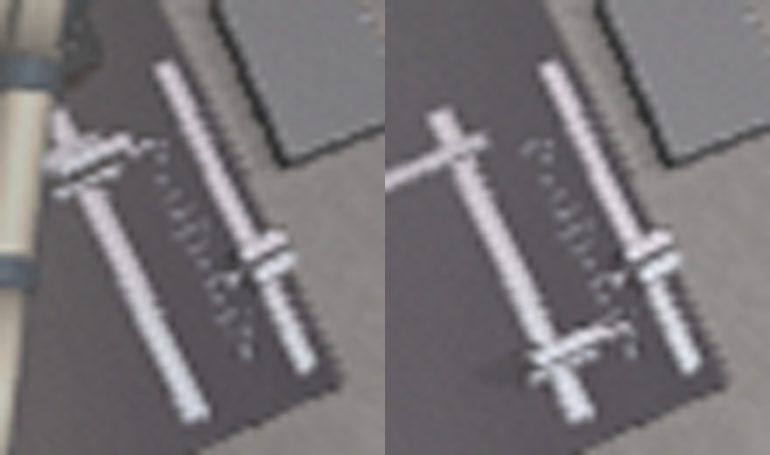

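Run:
```python
from h import *
b=(365,190,400,225)
A=[up('top',x,b,11) for x in ('5','7')]
R,o=pickle.load(open("gauge.pkl","rb"));Z=[]
cv2.imwrite('pics/11.png',np.hstack(A))
b=(315,240,350,275)
cv2.imwrite('pics/12.png',np.hstack([up('side',x,b,11) for x in ('5','7')]))
```

```text
(no output)
```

View pics/11.png

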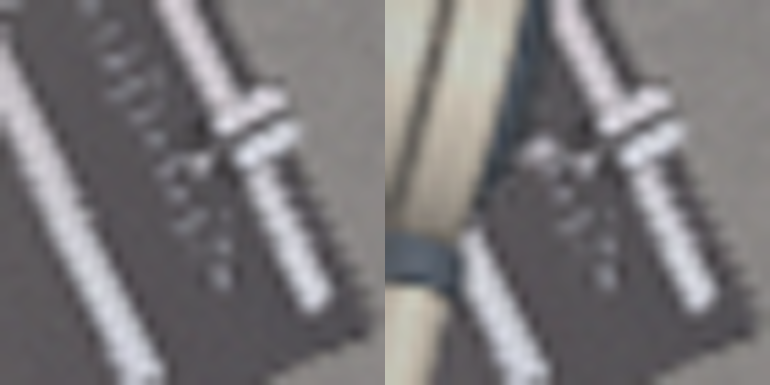

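View pics/12.png

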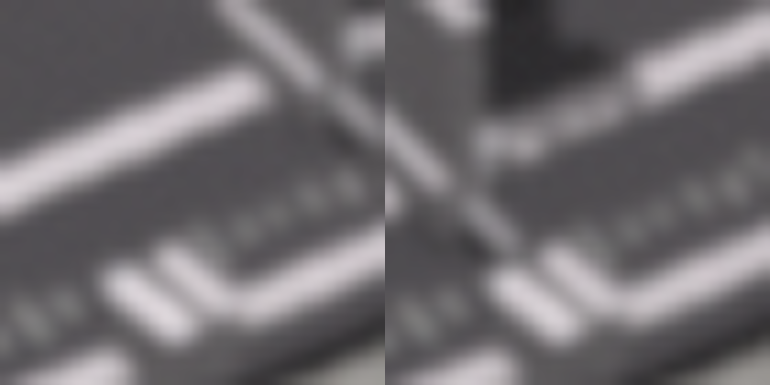

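Run:
```python
from h import *
R,o=pickle.load(open("gauge.pkl","rb"))
def rayset(r,uv):
    E=r["extrinsics"];Rr=E[:3,:3];c=-Rr.T@E[:3,3];d=Rr.T@np.linalg.inv(r["camera_matrix"])@np.r_[uv,1];return c,d/np.linalg.norm(d)
def tri(a,b):
    A=sum((np.eye(3)-np.outer(d,d)) for c,d in(a,b));y=sum((np.eye(3)-np.outer(d,d))@c for c,d in(a,b));p=np.linalg.solve(A,y)
    gap=abs(np.cross(a[1],b[1])@(a[0]-b[0]))/np.linalg.norm(np.cross(a[1],b[1]))
    return np.r_[(p[:2]-o)@R,p[2],gap]*1000
t=pickle.load(open("top5.pkl","rb"));s=pickle.load(open("side5.pkl","rb"));t0=pickle.load(open("top0.pkl","rb"));s0=pickle.load(open("side0.pkl","rb"))
T=lambda p:(np.array(p)+.5)/11-.5+[365,190]
S=lambda p:(np.array(p)+.5)/11-.5+[315,240]
print("block mid",tri(rayset(t,T([258,133])),rayset(s,S([170,288]))))
print("plate",tri(rayset(t0,np.array([231.5,336.5])/4.6-.5+[290,120]),rayset(s0,np.array([328.5,130.5])/4.5-.5+[255,180])))
print("bolt",tri(rayset(t0,np.array([120.5,411.5])/4.6-.5+[290,120]),rayset(s0,np.array([218.5,66.5])/4.5-.5+[255,180])))
print("fin0",tri(rayset(t0,np.array([404.5,433.5])/4.6-.5+[290,120]),rayset(s0,np.array([234.5,280.5])/4.5-.5+[255,180])))
G=lambda r,uv,z:((ray(r,uv,z)[:,:2]-o)@R*1000).round(1)
for z in (.012,.021,.03): print(z,"top index spot, pointer spot",G(t,[T([205,161]),T([155,150])],z).tolist())
```

```text
block mid [-142.15736044 -154.07099405   35.31282771    5.034618  ]
plate [-47.9334067   -1.9153499   84.51414112   4.83063918]
bolt [-65.61170298  99.02584905  81.89561722   6.13962375]
fin0 [-170.23318529  -91.4599167    80.3248973     2.73537585]
0.012 top index spot, pointer spot [[-144.1, -137.4], [-133.8, -123.6]]
0.021 top index spot, pointer spot [[-144.7, -135.6], [-134.6, -121.9]]
0.03 top index spot, pointer spot [[-145.4, -133.8], [-135.3, -120.2]]
```

Run:
```python
from h import *
R,o=pickle.load(open("gauge.pkl","rb"));s=pickle.load(open("side7.pkl","rb"));t=pickle.load(open("top7.pkl","rb"))
G=lambda r,uv,z:((ray(r,uv,z)[:,:2]-o)@R*1000).round(1).tolist()
S=lambda p:(np.array(p)+.5)/11-.5+[315,240]
T=lambda p:(np.array(p)+.5)/11-.5+[365,190]
print("side idx line",G(s,[S([138,257]),S([170,288]),S([205,318])],.034),"needle",G(s,[S([75,195]),S([130,245])],.021))
print("top idx line",G(t,[T([230,147]),T([258,133]),T([285,118])],.034))
```

```text
side idx line [[-139.0, -141.1], [-138.8, -153.7], [-137.8, -166.1]] needle [[-130.7, -103.1], [-129.6, -124.6]]
top idx line [[-144.8, -142.6], [-144.3, -153.1], [-143.4, -163.5]]
```

Triangulating puts the index block's top at about 34 mm, because the block stands on the bed. The dark line I lined up by eye in the side view was therefore off by parallax. Corrected, 8.5 mm (side) to 9.8 mm (top) remains, so I'll draw about 9 mm more.

move_arm:
  increments:
    - [-0.12,0,0,0,0,0]
    - [-0.24,0,0,0,0,0]
    - [-0.37,0,0,0,0,0]
    - [-0.37,0,0,0,0,0]
    - [-0.37,0,0,0,0,0]

```text
clock: 10.2
position: [0.5293, -0.1032, 0.1296]
ee_rot: [[0.917, 0.398, 0.006], [0.398, -0.917, -0.005], [0.003, 0.007, -1.0]]
wrist_force: [9.2, 2.1, -4.6]
grip_width: 0.0005
```

Run:
```python
from h import *
from station import manip
where()
for n in ('top','side'):
    r=manip.get_image(n);pickle.dump(r,open(f'{n}8.pkl','wb'))
cv2.imwrite('pics/13.png',np.hstack([up('side','8',(315,240,350,275),11),up('top','8',(365,190,400,225),11)]))
```

```text
t 10.2 tip gauge mm [-114.9   -2.4] 49.6 F gauge [ 9.2 -1.7 -4.6] w 0.0005176192193432935
```

View pics/13.png

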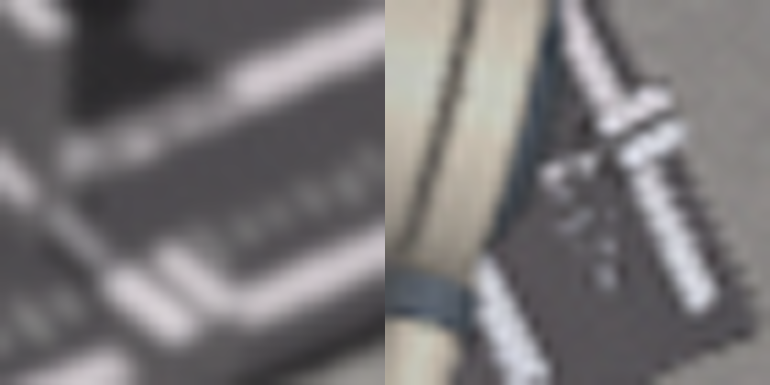

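Run:
```python
from h import *
R,o=pickle.load(open("gauge.pkl","rb"));s=pickle.load(open("side8.pkl","rb"));t=pickle.load(open("top8.pkl","rb"))
G=lambda r,uv,z:((ray(r,uv,z)[:,:2]-o)@R*1000).round(1).tolist()
S=lambda p:(np.array(p)+.5)/11-.5+[315,240]
T=lambda p:(np.array(p)+.5)/11-.5+[365,190]
print("side needle",G(s,[S([55,212]),S([95,248])],.021))
print("top needle",G(t,[T([165,175]),T([205,160])],.021))
```

```text
side needle [[-138.0, -105.7], [-137.1, -121.2]]
top needle [[-143.6, -121.4], [-144.4, -135.8]]
```

The pointer needle and index line now agree within about 1 mm in both views. In the top view the bright needle (550,175)-(595,158) runs in line with the index line. Holding for over 2 s with a small bias to offset sag.

move_arm:
  increments:
    - [-0.05,0,0,0,0,0]
    - [-0.05,0,0,0,0,0]
    - [-0.05,0,0,0,0,0]
    - [-0.05,0,0,0,0,0]
    - [-0.05,0,0,0,0,0]
    - [-0.05,0,0,0,0,0]
    - [-0.05,0,0,0,0,0]
    - [-0.05,0,0,0,0,0]

```text
clock: 11.1
position: [0.529, -0.1033, 0.1296]
ee_rot: [[0.917, 0.399, 0.009], [0.399, -0.917, -0.005], [0.007, 0.008, -1.0]]
wrist_force: [8.2, 1.5, -5.7]
grip_width: 0.0004
```

move_arm:
  increments:
    - [-0.04,0,0,0,0,0]
    - [-0.04,0,0,0,0,0]
    - [-0.04,0,0,0,0,0]
    - [-0.04,0,0,0,0,0]
    - [-0.04,0,0,0,0,0]
    - [-0.04,0,0,0,0,0]
    - [-0.04,0,0,0,0,0]
    - [-0.04,0,0,0,0,0]

```text
clock: 11.9
position: [0.5289, -0.1033, 0.1297]
ee_rot: [[0.917, 0.399, 0.013], [0.399, -0.917, -0.004], [0.01, 0.009, -1.0]]
wrist_force: [9.5, 2.1, -4.7]
grip_width: 0.0004
```

move_arm:
  increments:
    - [-0.04,0,0,0,0,0]
    - [-0.04,0,0,0,0,0]
    - [-0.04,0,0,0,0,0]
    - [-0.04,0,0,0,0,0]
    - [-0.04,0,0,0,0,0]
    - [-0.04,0,0,0,0,0]
    - [-0.04,0,0,0,0,0]
    - [-0.04,0,0,0,0,0]

```text
clock: 12.7
position: [0.5288, -0.1032, 0.1297]
ee_rot: [[0.916, 0.4, 0.016], [0.4, -0.917, -0.003], [0.014, 0.01, -1.0]]
wrist_force: [9.1, 1.7, -5.6]
grip_width: 0.0003
```

```bash
python3 -c "
from h import *
where();to(-30,-2,49)"
```

```text
t 12.7 tip gauge mm [-114.5   -2.5] 49.7 F gauge [ 9.  -2.1 -5.6] w 0.0003278988168058562
to -30 -2 49 shift [3.42 0.   0.07] turn [ 0.09 -0.13 -0.03]
```

move_arm:
  increments:
    - [0.2,0,0,0,0,0]
    - [0.4,0,0,0,0,0]
    - [0.7,0,0,0,0,0]
    - [1.0,0,0,0,0,0]
    - [1.3,0,0,0,0,0]
    - [1.6,0,0,0,0,0]
    - [1.9,0,0,0,0,0]
    - [2.2,0,0,0,0,0]

```text
clock: 13.5
position: [0.5793, -0.0809, 0.13]
ee_rot: [[0.916, 0.4, 0.016], [0.4, -0.916, -0.003], [0.014, 0.009, -1.0]]
wrist_force: [3.1, 1.6, -2.4]
grip_width: 0.0003
```

```bash
python3 -c "
from h import *
where();to(-28,-2,49)"
```

```text
t 13.5 tip gauge mm [-59.3  -2.3] 50.0 F gauge [ 3.5  0.2 -2.4] w 0.0002828666132309213
to -28 -2 49 shift [1.29 0.01 0.06] turn [ 0.09 -0.13 -0.03]
```

move_arm:
  increments:
    - [0.2,0,0,0,0,0]
    - [0.4,0,0,0,0,0]
    - [0.6,0,0,0,0,0]
    - [0.8,0,0,0,0,0]
    - [1.0,0,0,0,0,0]
    - [1.2,0,0,0,0,0]
    - [1.4,0,0,0,0,0]
    - [1.6,0,0,0,0,0]

```text
clock: 14.3
position: [0.6162, -0.0651, 0.1309]
ee_rot: [[0.916, 0.4, 0.016], [0.4, -0.917, -0.003], [0.014, 0.01, -1.0]]
wrist_force: [-0.0, -0.3, 0.6]
grip_width: 0.0004
```

```bash
python3 -c "
from h import *
where();to(-15,-2,105)"
```

```text
t 14.3 tip gauge mm [-19.1  -2.7] 50.9 F gauge [-0.2 -0.3  0.6] w 0.0004352710984773655
to -15 -2 105 shift [ 0.24  0.02 -2.16] turn [ 0.09 -0.13 -0.03]
```

The plate is released and the force is zero. Lifting and taking a look before the bolt.

move_arm:
  increments:
    - [0.1,0,-1,0,0,0]
    - [0.1,0,-2.5,0.09,-0.13,0]
    - [-0.3,-1.5,-2.6,0.09,-0.13,0]
    - [-0.7,-3,-2.6,0.09,-0.13,0]
    - [-1.1,-4.5,-2.6,0.09,-0.13,0]
    - [-1.5,-6,-2.6,0.09,-0.13,0]
    - [-1.9,-7.2,-2.6,0.09,-0.13,0]
    - [-1.9,-7.7,-2.6,0.09,-0.13,0]

```text
clock: 15.1
position: [0.4933, 0.0942, 0.1939]
ee_rot: [[0.916, 0.401, 0.0], [0.401, -0.916, 0.0], [0.0, 0.0, -1.0]]
wrist_force: [0.3, 1.0, -0.4]
grip_width: 0.0001
```

```bash
python3 -c "
from h import *
from station import manip
where();to(-66,190,45)
for n in ('top','side'):
    r=manip.get_image(n);pickle.dump(r,open(f'{n}9.pkl','wb'))
cv2.imwrite('pics/14.png',np.hstack([up('top','9',(280,120,410,250),3),up('side','9',(245,150,375,280),3)]))"
```

```text
t 15.1 tip gauge mm [-68.5 193.3] 113.9 F gauge [ 0.7  0.8 -0.4] w 6.878593103640593e-05
to -66 190 45 shift [0.1  0.13 2.76] turn [ 0.   -0.   -0.02]
```

View pics/14.png

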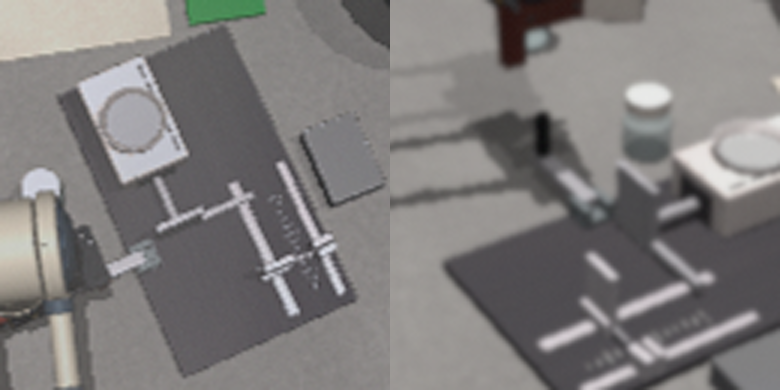

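The plate is home, and the pointer needle runs straight into the index (top crop, (265,270) to (330,243)). The fingers are outside the post. Going down and pushing the bolt across.

move_arm:
  increments:
    - [0.1,0.1,1.2,0,0,0]
    - [0.1,0.1,2.4,0,0,0]
    - [0.1,0.1,2.7,0,0,0]
    - [0.1,0.5,2.7,0,0,0]
    - [0.1,1.0,2.7,0,0,0]
    - [0.1,1.4,2.7,0,0,0]
    - [0.1,1.8,2.7,0,0,0]
    - [0.1,2.2,2.7,0,0,0]

```text
clock: 16.0
position: [0.5202, 0.0434, 0.1279]
ee_rot: [[0.916, 0.401, 0.004], [0.401, -0.916, 0.0], [0.004, 0.001, -1.0]]
wrist_force: [0.7, 1.9, 1.4]
grip_width: 0.0007
```

```bash
python3 -c "
from h import *
where();to(-66,119,46)"
```

```text
t 16.0 tip gauge mm [-64.1 135.9] 47.9 F gauge [1.4 1.5 1.4] w 0.0007246301641646896
to -66 119 46 shift [-0.06  0.68  0.08] turn [ 0.01 -0.03 -0.01]
```

move_arm:
  increments:
    - [0,0.2,0,0,0,0]
    - [0,0.4,0,0,0,0]
    - [0,0.6,0,0,0,0]
    - [0,0.75,0,0,0,0]
    - [0,0.85,0,0,0,0]
    - [0,0.85,0,0,0,0]

```text
clock: 16.6
position: [0.5288, 0.0236, 0.128]
ee_rot: [[0.916, 0.401, 0.004], [0.401, -0.916, 0.0], [0.004, 0.002, -1.0]]
wrist_force: [-0.6, 1.0, 0.6]
grip_width: 0.0008
```

```bash
python3 -c "
from h import *
where()"
```

```text
t 16.6 tip gauge mm [-64.2 114.3] 48.0 F gauge [-0.2  1.1  0.6] w 0.0008293002407923743
```

move_arm:
  increments:
    - [0,0.1,0,0,0,0]
    - [0,0.2,0,0,0,0]
    - [0,0.25,0,0,0,0]
    - [0,0.25,0,0,0,0]

```text
clock: 17.0
position: [0.5302, 0.0205, 0.1279]
ee_rot: [[0.915, 0.403, 0.001], [0.403, -0.915, 0.006], [0.003, -0.005, -1.0]]
wrist_force: [-6.5, 12.1, 5.8]
grip_width: 0.0009
```

```bash
python3 -c "
from h import *
where()"
```

```text
t 17.0 tip gauge mm [-64.2 111.4] 47.9 F gauge [-1.1 13.6  5.8] w 0.0008628042949576139
```

The end stop is felt at 111.4 mm with 13.6 N. Backing off, lifting and moving away.

move_arm:
  increments:
    - [0,-0.4,0,0,0,0]
    - [0,-0.5,0,0,0,0]
    - [0,-0.5,-1.2,0,0,0]
    - [0,-0.5,-2.8,0,0,0]
    - [-1.5,-1,-4,0,0,0]
    - [-3,-2,-4,0,0,0]
    - [-4.5,-3,-4,0,0,0]
    - [-4.5,-3,-4,0,0,0]

```text
clock: 17.8
position: [0.3936, 0.0434, 0.2284]
ee_rot: [[0.915, 0.404, 0.002], [0.404, -0.915, 0.005], [0.004, -0.004, -1.0]]
wrist_force: [1.3, -0.1, 0.2]
grip_width: 0.0004
```

```bash
python3 -c "
from h import *
from station import manip
where()
for n in ('top','side'):
    r=manip.get_image(n);pickle.dump(r,open(f'{n}10.pkl','wb'))
cv2.imwrite('pics/15.png',np.hstack([up('top','10',(280,120,410,250),3),up('side','10',(245,150,375,280),3)]))
cv2.imwrite('pics/16.png',np.hstack([up('side','10',(315,240,350,275),11),up('top','10',(365,190,400,225),11)]))"
```

```text
t 17.8 tip gauge mm [-179.9  187.4] 148.5 F gauge [ 1.1 -0.6  0.2] w 0.00038647777255431087
```

View pics/15.png

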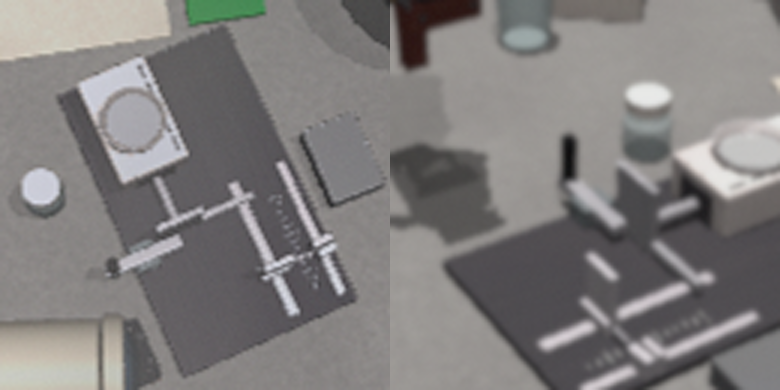

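View pics/16.png

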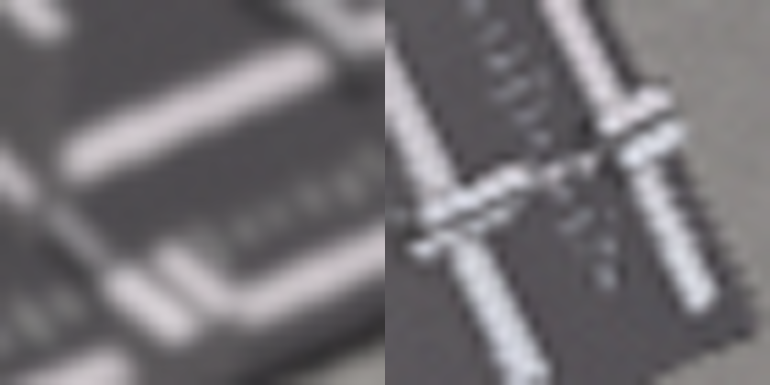

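The bolt is across, with its bar in front of the plate and its post back at its start place. The plate is home, the pointer needle meets the index, and the bystanders haven't moved. Handing in.

```bash
python3 -c "
from station import manip
print(manip.finish_job())"
```

```text
the job is handed in; nothing more can be done
None
```

I ran the gauge check in the order asked and handed it in at about 18 s on the robot's clock; the hand-in gives no verdict.

- **Bolt out:** I pushed the bolt until I felt its end stop (about 15 N).
- **Pointer home:** I pushed the peak pointer until I felt its home stop (about 10 N).
- **Draw and hold:** I drew the plate about 80 mm and held it for about 2.5 s.
- **Plate back:** I eased it home at no more than about 75 mm/s on command, and the contact force dropped to zero.
- **Bolt across:** I pushed it back until I felt its stop (about 14 N), then moved the arm clear.

**Last checks:** The final pictures show the plate home, the bolt across and the pointer needle in line with the index. At the hold, needle and index agreed to about 1 mm in each view. The bystanders near the gauge stand where they were. The beaker, tip box, flask and bottle were outside most of my last crops, but the arm never went near them.

**Disagreements:**
- **Index height:** My first side-view line-up with the index was about 7 mm off. I had taken the block's top as 22 mm above the bench, and measuring from both views put it at about 34 mm. I corrected this before the hold.
- **Bolt stops:** They were reached about 3 mm (out) and 8 mm (across) from where I predicted, because the closed fingers are narrower than I assumed. I went by the force I felt instead.
- **Camera views:** Positions along the gauge differed by about 4 to 6 mm between the two views, so I only compared pointer and index within one view.

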